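Change over the card display on the sloped stands

TASK

Change over the counter display: move the thin card pack from the deep-ledged wooden stand to the slim-ledged wooden stand, and bring the thick card pack from the grey stock rack to the deep-ledged stand. Each pack must end centred on its stand, cover outwards and right way up, sitting square on the ledge behind the lip and lying flat against the sloping back. Leave the candle tin, the rubber stamp and the roll of tape where they stand.

Things in the scene. Friction and masses are not known exactly. Their poses are not given: they have to be found in the camera images.
- thin_pack_center (a point): Thin banded pack of note cards, 0.12 kg: stiff block 110 mm tall x 149 wide x 14 thick as it stands. Point at its very centre; x axis to its top edge, y along its width, z out of its cover. At the start it leans on the deep stand, cover outwards. Centre when seated: 55 mm up the slope, 7 mm out from the back.
- thick_pack_center (a point): Thick banded pack of note cards, 0.22 kg: stiff block 100 mm tall x 129 wide x 34 thick as it stands. Point at its very centre; x axis to its top edge, y along its width, z out of its cover. At the start it leans in the stock rack, cover outwards. Centre when seated: 50 mm up the slope, 17 mm out from the back.
- deep_stand_seat (a point): Pale wooden display stand with the deep ledge, fixed. Back: 2 uprights 84 mm long, 16 wide, centred +-50 mm, open between them above a rail 22 mm up, so a finger passes behind a pack; reclines 35 deg. Ledge square to back, 128 wide, 42 deep, lip 12 high. Point: middle of the corner of ledge and back, 21 mm above table; its x axis points up the sloping back, y across, z out of the back to the lip.
- slim_stand_seat (a point): Pale wooden display stand with the slim ledge, fixed. Back: 2 uprights 84 mm long, 16 wide, centred +-50 mm, open between them above a rail 22 mm up, so a finger passes behind a pack; reclines 35 deg. Ledge square to back, 128 wide, 21 deep, lip 12 high. Point: middle of the corner of ledge and back, 21 mm above table; its x axis points up the sloping back, y across, z out of the back to the lip.
- stock_rack_seat (a point): Grey painted stock rack, more upright than the stands, fixed. Back: 2 uprights 84 mm long, 16 wide, centred +-50 mm, open between them above a rail 22 mm up, so a finger passes behind a pack; reclines 20 deg. Ledge square to back, 128 wide, 42 deep, lip 12 high. Point: middle of the corner of ledge and back, 21 mm above table; its x axis points up the sloping back, y across, z out of the back to the lip.
- candle_center (a point): Round candle tin, 66 mm across, 28 mm high, at the back of the table; a bystander standing loose on the table, not to be moved. Point at its centre, z up. 
- stamp_center (a point): Rubber stamp with dark turned handle, 40x40 mm foot, 74 mm high, among the stands; a bystander standing loose on the table, not to be moved. Point at its centre, z up. 
- tape_roll_center (a point): Flat roll of paper tape, 54 mm across, 15 mm high, among the stands; a bystander standing loose on the table, not to be moved. Point at its centre, z up. 

How it is judged:
By the outcome, as a careful person would: the job done as asked, in the order asked, and still so for the second after the job is handed in, with the robot touching nothing.
It also fails if it takes over 59 s, if anything falls off the work surface, if the arm or the gripper's body presses on something with over 40 N, if the wrist force passes 120 N, or if a joint passes its speed limit or range.

ROBOT

A 7-joint arm with a two-finger parallel gripper is mounted at the origin on the work surface; the furniture and walls round the work are solid. World frame = base frame: x ahead of the robot, y to its left, z up, the work surface at z = 0. Lengths are in m, angles in rad, forces in N, time in s.
With the tool pointing down it reaches from about 0.4 to 0.875 m from the base axis. Payload 19.3 kg.
Tool frame: the origin (TCP) lies midway between the tips of the shut fingers; the grasp point (between the pads) lies 19 mm behind it; z points along the fingers, y is the line along which they close (so a half turn about z gives the same grasp; the last joint's range is limited). The gripper opens to 85 mm and grips with 20 to 120 N. Pads are 22 mm wide; open, the fingers measure 114 mm over their backs; the gripper's body (76 mm by 85 mm) begins 54 mm behind the grasp point. The pads swing forward as they close: fully open they stand 13 mm farther back than shut.
Start: joints at [1.254, 0.521, -0.036, 1.599, 0.021, 1.021, -0.113], TCP at [0.153, -0.606, 0.231] pointing down, gripper open.
Joint ranges: [-2.91, 2.91], [-0.3, 2.13], [-1.5, 1.42], [0.17, 2.43], [-1.26, 4.41], [0.16, 1.93], [-2.52, 2.52]. Speed limits (rad/s): [1.89, 1.89, 2.39, 2.39, 3.01, 3.01, 3.01].

INTERFACE

Orientations are given as [roll, pitch, yaw] about the fixed x, y, z axes, in that order (R = Rz(yaw) Ry(pitch) Rx(roll)).
In Python, from workcell import * gives the robot as it stands. The module is installed in compiled form; this text tells all that it offers.
- The arm moves only by the tool play_rows, never from a script. Its argument "deltas" is a list of rows, each a list of 7 numbers: the shift along the tool's x, y, z in units of 500 mm (1.0 is 500 mm), then the turn, a rotation vector about the tool's x, y, z in units of 120 degrees (1.0 is 120 degrees), then the closure, from 0 (fully open) to 1 (shut). A call has 1 to 10 rows; each row is the pose to reach, as a shift and turn from the pose commanded when the call began, along the tool's axes at that moment; what a row does not reach only later rows make up. A row lasts 1/10 s, in which the tool goes at most 50 mm and 8.59 degrees, less where a joint would pass 70% of its speed; a pose out of reach is approached as far as the arm can. A call with a number of a shift or a turn outside -1 to 1 is refused whole. A call with a gripper value outside its range is refused whole. The fingers move at their own pace and stop on an object; "newtons" is the grip in N (left out, the last holds). Time passes only in rows, so rows that repeat a pose let the fingers close. It gives the time, the measured TCP pose, the force, the opening and the grip force at its end, in the units of the state.
- observe(): the state, without advancing time (a new reading comes with each control period).
- grab_frame(name): name is "side" or "top" or "wrist"; returns the picture (400x640x3 uint8, red, green, blue); there is no depth.
- get_calibration(name): a dict with "fovy" (degrees; the focal length in pixels is half the picture's height over the tangent of half this angle, whatever the lens; pixels are square), "cx", "cy" (the principal point, pixels), "k1" (the pictures are not rectified: a ray, as slopes to the right and down, at radius r is drawn at 1 + k1 r^2 times it, then the intrinsics apply), "xyz" and "rotation" of the camera in the world. Camera axes: x right, y down, z forward; pixel columns grow to the right and rows downward; lengths in m; the calibration is good to about 2 mm. A picture is of the moment at which its call begins: read the wrist's pose just before it. get_calibration takes no time and is no camera call; for the wrist camera it gives the pose at the moment of the call.
- job_done(): hands the job in; it is judged then, once.
The state is a dict: "clock": time; "qpos": joint angles; "qd": joint speeds; "joint_efforts": joint torques, N m; "position": TCP position; "tool_rot": TCP orientation; "force": force on the tool from outside, world axes, zero at the start; "moment": the same for the moment, N m; "grip_width": finger opening in m; "finger_force": force on a finger pad.
Only numpy, scipy, OpenCV 4.12 (cv2) and the standard library are available. Lean on these libraries where they do the work, as an engineer would, in place of code of your own. Each camera call takes 0.05 s, during which the arm holds its last target. There are 200 camera calls.

## Working session

There is one attempt and no reset: what is moved stays moved. The work goes in short steps, Python scripts to look and compute and a tool call to move; the robot and the scene stay as the last step left them, time stands still between calls to the robot, and variables do not carry over. Pictures are saved under pics/ and viewed, at most 13 in all, crops included, and the job is handed in when it is done.

Besides the shell and the picture viewer there is one more tool, called after "Call:" as a command line: name --pt "numbers of a row" for each row, then --argument value for the rest. play_rows: Moves the arm, as the interface text tells. Its arguments: {"type":"object","properties":{"deltas":{"type":"array"},"newtons":{"type":"number"}},"required":["deltas"]}

```bash
mkdir -p pics; cat > h.py <<'E'
from workcell import *
import numpy as np, cv2
from scipy.spatial.transform import Rotation as Ro
E
python3 - <<'E'
from h import *
s=observe();print({k:np.round(v,3) for k,v in s.items()})
for n in("top","side"):
    cv2.imwrite(f"pics/{n}0.png",grab_frame(n)[:,:,::-1])
for n in("top","side","wrist"):print(n,get_calibration(n))
E
```

```text
{'clock': np.float64(0.0), 'qpos': array([ 1.254,  0.522, -0.036,  1.6  ,  0.021,  1.021, -0.113]), 'qd': array([-0.001,  0.001,  0.   ,  0.   , -0.   , -0.001, -0.002]), 'joint_efforts': array([-0.0000e+00, -9.2712e+01,  1.9790e+00, -3.6994e+01,  1.8000e-02,
        8.0000e-03,  0.0000e+00]), 'position': array([ 0.153, -0.606,  0.231]), 'tool_rot': array([-3.14 ,  0.   ,  0.247]), 'force': array([ 0.301, -0.048,  0.802]), 'moment': array([-0.032, -0.108, -0.011]), 'finger_force': np.float64(0.0), 'grip_width': np.float64(0.085)}
top {'fovy': 48.36952369380077, 'cx': 321.85153289520423, 'cy': 205.0224354717063, 'k1': -0.03874157514165565, 'xyz': array([ 0.45310442, -0.00582478,  1.26125377]), 'rotation': array([-3.07900265, -0.0108803 , -1.55159223])}
side {'fovy': 44.42570318669151, 'cx': 320.817103620426, 'cy': 199.68257123197833, 'k1': -0.10910400993305464, 'xyz': array([ 0.39666295, -0.77284912,  0.7391272 ]), 'rotation': array([-2.28921463,  0.0088965 , -0.17757402])}
wrist {'fovy': 60.788662825596425, 'cx': 322.3379571357571, 'cy': 199.96989086340542, 'k1': -0.01048840118228759, 'xyz': array([ 0.22039677, -0.58988717,  0.37327212]), 'rotation': array([ 2.86280876e+00,  1.72888956e-03, -1.32364462e+00])}
```

View pics/top0.png

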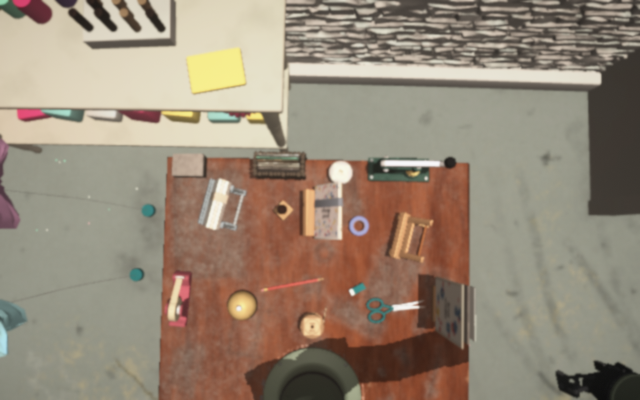

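View pics/side0.png

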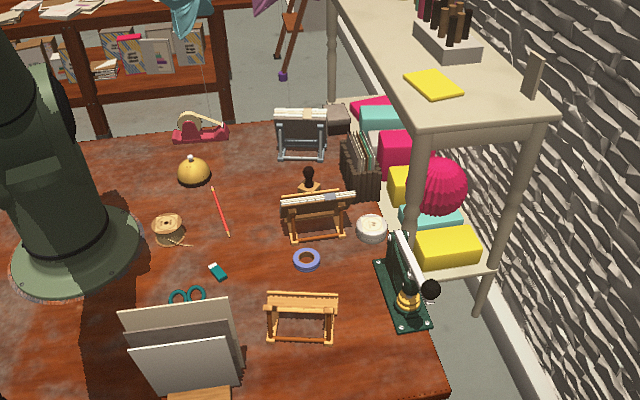

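The top view shows the deep stand with the thin pack at (322,212), the empty slim stand at (410,237) and the rack with the thick pack at (222,203). All ledges face left (+y), and the fronts point away from the side camera. The tape is at (359,226), the stamp at (284,210) and the candle at (341,172). The side view agrees.

```bash
cat >> h.py <<'E'
def cal(n):
    c=get_calibration(n); f=200/np.tan(np.radians(c["fovy"]/2))
    c["K"]=np.array([[f,0,c["cx"]],[0,f,c["cy"]],[0,0,1]]); c["R"]=Ro.from_euler("xyz",c["rotation"]).as_matrix()
    c["D"]=np.array([c["k1"],0,0,0,0.]); return c
def ray(c,px):
    p=cv2.undistortPoints(np.array(px,float).reshape(-1,1,2),c["K"],c["D"])[:,0]
    return np.c_[p,np.ones(len(p))]@c["R"].T
def onz(c,px,z):
    d=ray(c,px); return c["xyz"]+d*((z-c["xyz"][2])/d[:,2])[:,None]
def tri(c1,p1,c2,p2):
    d1=ray(c1,p1);d2=ray(c2,p2);o=[]
    for a,b in zip(d1,d2):
        t=np.linalg.lstsq(np.c_[a,-b],c2["xyz"]-c1["xyz"],rcond=None)[0]
        P,Q=c1["xyz"]+t[0]*a,c2["xyz"]+t[1]*b; o.append([*(P+Q)/2,np.linalg.norm(P-Q)])
    return np.array(o)
def proj(c,P):
    R=c["R"].T; return cv2.projectPoints(np.array(P,float).reshape(-1,1,3),cv2.Rodrigues(R)[0],-R@c["xyz"],c["K"],c["D"])[0][:,0]
E
python3 - <<'E'
from h import *
c=cal("top")
print(np.round(onz(c,[[308,213],[400,235],[210,203],[341,172],[284,210],[359,226]],0.03),3))
s=observe();w=cal("wrist");T=Ro.from_euler("xyz",s["tool_rot"]).as_matrix()
print("cam in tool",T.T@(w["xyz"]-s["position"]),T.T@w["R"])
t=grab_frame("top");d=grab_frame("side")
A=cv2.resize(t[165:275,190:440],None,fx=3.2,fy=3.2,interpolation=2)[:,:800][:300]
B=cv2.resize(d[95:350,260:370],None,fx=2,fy=2)
A=cv2.resize(t[165:265,190:450],(780,300),interpolation=2)
B=cv2.resize(d[180:350,250:380],None,fx=1.75,fy=1.75,interpolation=2)
C=cv2.resize(d[95:180,260:360],None,fx=3,fy=3,interpolation=2)
M=np.zeros((600,800,3),np.uint8);M[:300,:780]=A
M[300:300+B.shape[0],:B.shape[1]]=B;M[300:300+C.shape[0],300:300+C.shape[1]]=C
cv2.imwrite("pics/m1.png",M[:,:,::-1])
E
```

```text
[[ 0.508  0.02   0.03 ]
 [ 0.452 -0.236  0.03 ]
 [ 0.53   0.292  0.03 ]
 [ 0.624 -0.069  0.03 ]
 [ 0.515  0.087  0.03 ]
 [ 0.474 -0.122  0.03 ]]
cam in tool [ 0.06963313  0.00100462 -0.14247382] [[ 3.61402098e-04 -9.61410272e-01 -2.75118444e-01]
 [ 9.99999663e-01  5.50138049e-04 -6.08851927e-04]
 [ 7.36709620e-04 -2.75118132e-01  9.61410147e-01]]
```

View pics/m1.png

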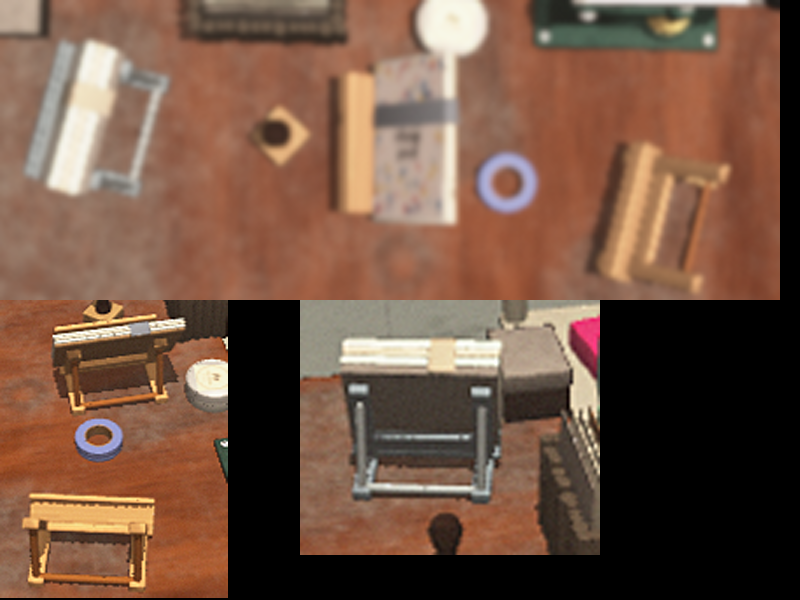

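The crops show the following (crop pixels, 3x):
- **Thin pack:** its top edge runs (443,52) to (443,222).
- **Slim stand:** the upright tops are near (727,172) and (700,283).
- **Rack:** the thick pack's top back edge runs (119,50) to (82,195).
- **Behind the stands:** the backs are open, with a low cross bar between the rear legs.

```bash
python3 - <<'E'
from h import *
c=cal("top"); f=lambda L:[[190+a/3,165+b/3] for a,b in L]
for n,L,z,off in(("deep",[(443,52),(443,222)],.119,-.0516),("slim",[(727,172),(700,283)],.09,-.0482),("rack",[(119,50),(82,195)],.115,-.0342)):
    P=onz(c,f(L),z)[:,:2]; d=P[0]-P[1]; d/=np.linalg.norm(d); n_=np.array([-d[1],d[0]])
    print(n,P.round(3).tolist(),np.linalg.norm(P[0]-P[1]),"seat",(P.mean(0)-off*n_).round(4),"n yaw deg",np.degrees(np.arctan2(n_[1],n_[0])))
E
```

```text
deep [[0.584, -0.057], [0.439, -0.059]] 0.14578530662140904 seat [ 0.5106 -0.0062] n yaw deg 90.97495856498573
slim [[0.487, -0.31], [0.389, -0.287]] 0.10043797502858015 seat [ 0.4491 -0.2514] n yaw deg 76.57123146019353
rack [[0.581, 0.223], [0.456, 0.25]] 0.12842857955463138 seat [0.5256 0.2699] n yaw deg 77.5365853083707
```

```bash
cat >> h.py <<'E'
def frame(yaw,rec):
    a=np.radians(yaw);r=np.radians(rec);n=np.array([np.cos(a),np.sin(a),0]);u=np.array([0,0,1.])
    X=-np.sin(r)*n+np.cos(r)*u;Z=np.cos(r)*n+np.sin(r)*u;return np.c_[X,np.cross(Z,X),Z]
S={"deep":[(.5106,-.0062,.021),90.97,35],"slim":[(.4491,-.2514,.021),76.6,35],"rack":[(.5256,.2699,.021),77.5,20]}
def tool(name,p):
    o,y,r=S[name];F=frame(y,r);return np.array(o)+F@np.array(p),np.c_[F[:,1],-F[:,2],-F[:,0]]
def delta(P,R,P0=None,R0=None):
    if P0 is None:
        s=observe();P0=s["position"];R0=Ro.from_euler("xyz",s["tool_rot"]).as_matrix()
    d=R0.T@(P-P0);w=Ro.from_matrix(R0.T@R).as_rotvec()
    n=max(np.linalg.norm(d)/.05,np.degrees(np.linalg.norm(w))/8.59)
    print((d/.5).round(4).tolist(),(w/np.radians(120)).round(4).tolist(),"rows",round(n,1))
E
python3 - <<'E'
from h import *
s=observe();R0=Ro.from_euler("xyz",s["tool_rot"]).as_matrix()
A=np.array([.32,-.45,.42]);delta(A,R0)
P,R=tool("slim",[.23,0,.007]);print(P);delta(P,R,A,R0)
E
```

```text
[0.4008, -0.2208, -0.3779] [0.0, 0.0, 0.0] rows 5.9
[ 0.41985608 -0.37415314  0.21342001]
[0.2307, -0.098, 0.4132] [0.2857, 0.0702, 0.2222] rows 5.2
```

Call:
play_rows --pt "0.1 -0.05 -0.09 0 0 0 0.4" --pt "0.2 -0.11 -0.19 0 0 0 0.4" --pt "0.3 -0.165 -0.28 0 0 0 0.4" --pt "0.4 -0.22 -0.38 0 0 0 0.4" --pt "0.4 -0.22 -0.38 0 0 0 0.4" --pt "0.4 -0.22 -0.38 0 0 0 0.4" --pt "0.4 -0.22 -0.38 0 0 0 0.4"

```text
clock: 0.9
position: [0.3242, -0.4479, 0.4252]
tool_rot: [3.137, -0.004, 0.253]
force: [-0.3, -0.5, -0.9]
grip_width: 0.051
finger_force: 0.0
```

Call:
play_rows --pt "0.04 -0.02 0.07 0.05 0.01 0.04 0.4" --pt "0.08 -0.035 0.14 0.1 0.02 0.08 0.4" --pt "0.12 -0.05 0.21 0.15 0.035 0.12 0.4" --pt "0.16 -0.07 0.28 0.2 0.05 0.16 0.4" --pt "0.2 -0.085 0.35 0.25 0.06 0.2 0.4" --pt "0.23 -0.098 0.413 0.286 0.07 0.222 0.4" --pt "0.23 -0.098 0.413 0.286 0.07 0.222 0.4" --pt "0.23 -0.098 0.413 0.286 0.07 0.222 0.4"

```text
clock: 1.7
position: [0.4186, -0.3756, 0.215]
tool_rot: [-2.532, 0.0, -0.232]
force: [-0.6, -0.3, -0.0]
grip_width: 0.0513
finger_force: 0.0
```

```bash
python3 - <<'E'
from h import *
s=observe();print(s["clock"],s["position"],s["tool_rot"].round(3),s["qpos"].round(2),s["force"].round(1))
P,R=tool("slim",[.23,0,.007]);delta(P,R)
c=cal("wrist");np.save("w1.npy",grab_frame("wrist"));np.savez("w1c.npz",xyz=c["xyz"],R=c["R"])
im=np.load("w1.npy")[:,:,::-1].copy()
o,y,r=S["slim"];F=frame(y,r)
for p in proj(c,[np.array(o)+F@np.array(q) for q in([0,.058,0],[0,-.058,0],[.084,.058,0],[.084,-.058,0],[0,.064,.021],[0,-.064,.021])]).astype(int):cv2.circle(im,tuple(int(v) for v in p),3,(0,0,255),1)
cv2.imwrite("pics/w1.png",im)
E
```

```text
1.7 [ 0.41861913 -0.37559039  0.21497014] [-2.532  0.    -0.232] [ 0.98  0.68 -0.13  1.52 -0.41  1.34 -0.77] [-0.6 -0.3 -0. ]
[0.0017, -0.001, 0.0045] [0.0007, 0.0005, 0.0006] rows 0.0
```

View pics/w1.png

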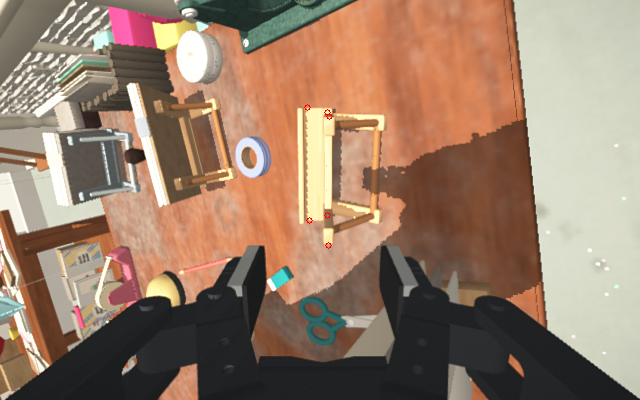

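The wrist view shows the slim stand at (300–385,107–245), and the predicted corners (red) fall on it within about 5 px. The same picture also shows the deep stand, the rack and the tape. I'll zoom in on the edges.

```bash
python3 - <<'E'
import numpy as np,cv2
im=np.load("w1.npy")[95:260,285:400,::-1]
a=cv2.resize(im,None,fx=3.6,fy=3.6,interpolation=cv2.INTER_CUBIC)
cv2.imwrite("pics/w1z.png",a)
E
```

```text
(no output)
```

View pics/w1z.png

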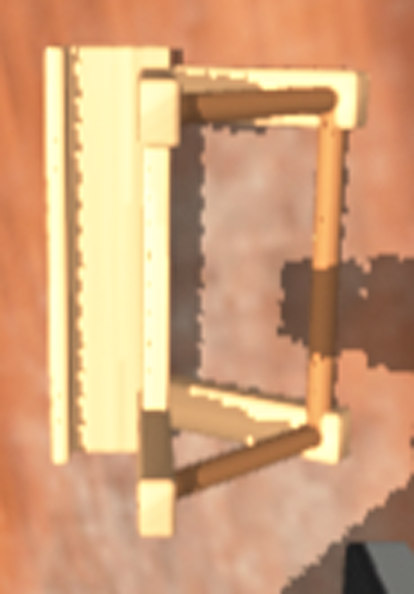

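The zoom (3.6x) shows the upright end faces, with front outer corners at (140,72) and (138,536). The inner lip edge runs (67,47) to (68,463).

```bash
python3 - <<'E'
from h import *
from scipy.optimize import least_squares
c=cal("wrist");z=np.load("w1c.npz");c["xyz"]=z["xyz"];c["R"]=z["R"]
px=np.array([(140,72),(138,536),(140,145),(138,480),(67,47),(68,463)])/3.6+[285,95]
Q=np.array([[.084,.058,0],[.084,-.058,0],[.084,.042,0],[.084,-.042,0],[.012,.064,.021],[.012,-.064,.021]])
f=lambda v:(proj(c,np.array([v[0],v[1],.021])+Q@frame(v[2],35).T)-px)
r=least_squares(lambda v:f(v).ravel(),[.4491,-.2514,76.6],x_scale=[.01,.01,1]);print(r.x.round(4),f(r.x).round(1).tolist())
g=lambda v:(proj(c,np.array([v[0],v[1],v[3]])+Q@frame(v[2],35).T)-px)
r=least_squares(lambda v:g(v).ravel(),[.4491,-.2514,76.6,.021],x_scale=[.01,.01,1,.01]);print(r.x.round(4),g(r.x).round(1).tolist())
S["deep"]
s=observe();P,R=tool("deep",[.20,0,.007]);print(P);delta(P,R)
E
```

```text
[ 0.4503 -0.246  76.5229] [[-0.1, 1.1], [-0.0, 0.0], [-0.2, 0.1], [0.1, -0.5], [-0.3, -0.8], [0.8, -0.2]]
[ 4.5040e-01 -2.4660e-01  7.6507e+01  2.1900e-02] [[-0.1, 0.9], [-0.0, 0.3], [-0.1, -0.0], [0.0, -0.3], [-0.4, -1.0], [0.7, -0.1]]
[ 0.51244493 -0.11516561  0.18884544]
[0.0617, -0.4205, 0.3594] [0.0016, -0.0687, -0.0971] rows 5.6
```

Call:
play_rows --pt "0.01 -0.07 0.06 0 -0.01 -0.015 0.4" --pt "0.02 -0.14 0.12 0 -0.022 -0.03 0.4" --pt "0.03 -0.21 0.18 0 -0.035 -0.05 0.4" --pt "0.04 -0.28 0.24 0 -0.046 -0.065 0.4" --pt "0.05 -0.35 0.3 0 -0.058 -0.08 0.4" --pt "0.062 -0.42 0.36 0.002 -0.069 -0.097 0.4" --pt "0.062 -0.42 0.36 0.002 -0.069 -0.097 0.4" --pt "0.062 -0.42 0.36 0.002 -0.069 -0.097 0.4"

```text
clock: 2.55
position: [0.5139, -0.1141, 0.1899]
tool_rot: [-2.53, -0.003, 0.019]
force: [-0.6, -1.0, 0.5]
grip_width: 0.0515
finger_force: 0.0
```

```bash
sed -i 's/"slim":\[(.4491,-.2514,.021),76.6/"slim":[(.4503,-.2460,.021),76.5/' h.py; python3 - <<'E'
from h import *
s=observe();print(s["clock"],s["position"],s["tool_rot"].round(3),s["qpos"].round(2),s["force"].round(1))
c=cal("wrist");im=grab_frame("wrist");np.save("w2.npy",im);np.savez("w2c.npz",xyz=c["xyz"],R=c["R"])
o,y,r=S["deep"];F=frame(y,r)
pp=proj(c,[np.array(o)+F@np.array(q) for q in([.11,.0745,0],[.11,-.0745,0],[.11,.0745,.014],[.11,-.0745,.014],[.012,.064,.042],[.012,-.064,.042])]);print(pp.round(1).tolist())
x0,y0=(pp.min(0)-30).astype(int).clip(0);x1,y1=(pp.max(0)+45).astype(int)
im=im[y0:y1,x0:x1,::-1];f=min(800/im.shape[1],600/im.shape[0]);print(x0,y0,f)
cv2.imwrite("pics/w2z.png",cv2.resize(im,None,fx=f,fy=f,interpolation=2))
E
```

```text
2.55 [ 0.5139173  -0.11408087  0.18993385] [-2.53  -0.003  0.019] [ 0.63  0.61 -0.29  1.75 -0.45  1.09 -0.91] [-0.6 -1.   0.5]
[[334.7, 97.5], [332.0, 297.9], [313.3, 97.4], [314.0, 297.8], [286.5, 110.5], [289.5, 237.2]]
256 67 2.1818181818181817
```

View pics/w2z.png

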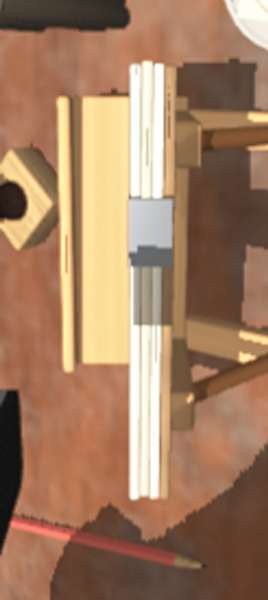

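The zoom (2.18x) shows the thin pack's top face: cover edge (131,63) to (129,497), back edge (175,67) to (167,498). The inner lip edge runs (72,97) to (74,372).

```bash
python3 - <<'E'
from h import *
from scipy.optimize import least_squares
c=cal("wrist");z=np.load("w2c.npz");c["xyz"]=z["xyz"];c["R"]=z["R"]
px=np.array([(131,63),(129,497),(175,67),(167,498),(72,97),(74,372)])/(800/0+1 if 0 else 2.1818)+[256,67]
Q=np.array([[.11,.0745,.014],[.11,-.0745,.014],[.11,.0745,0],[.11,-.0745,0],[.012,.064,.042],[.012,-.064,.042]])
def f(v):
    q=Q.copy();q[:4,1]+=v[3];return proj(c,np.array([v[0],v[1],.021])+q@frame(v[2],35).T)-px
r=least_squares(lambda v:f(v).ravel(),[.5106,-.0062,91,0],x_scale=[.01,.01,1,.01]);v=r.x;print(v.round(4),f(v).round(1).tolist())
S["deep"]=[(v[0],v[1],.021),v[2],35]
P,R=tool("deep",[.066,v[3],.007]);delta(P,R)
E
```

```text
[ 5.09600e-01 -7.20000e-03  9.02826e+01  2.80000e-03] [[-0.3, -0.4], [-0.9, 1.7], [1.0, -1.9], [-0.3, 1.5], [-1.1, -0.2], [-0.2, 0.3]]
[0.0001, 0.0026, 0.2681] [-0.0005, 0.0025, 0.0051] rows 2.7
```

Call:
play_rows --pt "0 0.003 0.06 0 0.0025 0.005 0.4" --pt "0 0.003 0.12 0 0.0025 0.005 0.4" --pt "0 0.003 0.17 0 0.0025 0.005 0.4" --pt "0 0.003 0.22 0 0.0025 0.005 0.4" --pt "0 0.003 0.25 0 0.0025 0.005 0.4" --pt "0 0.003 0.268 0 0.0025 0.005 0.4" --pt "0 0.003 0.268 0 0.0025 0.005 0.4" --pt "0 0.003 0.268 0 0.0025 0.005 0.4" --newtons 50

```text
clock: 3.4
position: [0.5122, -0.0394, 0.0782]
tool_rot: [-2.527, 0.002, 0.003]
force: [-0.8, 0.4, 0.7]
grip_width: 0.0514
finger_force: 0.0
```

Call:
play_rows --pt "0 0 0 0 0 0 0.6" --pt "0 0 0 0 0 0 0.8" --pt "0 0 0 0 0 0 0.95" --pt "0 0 0 0 0 0 1" --pt "0 0 0 0 0 0 1" --pt "0 0 0 0 0 0 1"

```text
clock: 4.0
position: [0.5121, -0.038, 0.0785]
tool_rot: [-2.526, 0.002, 0.005]
force: [-2.3, -0.7, 14.0]
grip_width: 0.0133
finger_force: 49.9
```

```bash
sed -i 's/"deep":\[(.5106,-.0062,.021),90.97/"deep":[(.5096,-.0072,.021),90.28/' h.py; python3 - <<'E'
from h import *
s=observe();P0=s["position"];R0=Ro.from_euler("xyz",s["tool_rot"]).as_matrix()
o,y,r=S["deep"];F=frame(y,r);t=F.T@(P0-np.array(o))-[0,.0028,0];print("tcp in seat-pack",t, "rot err deg",np.degrees(Ro.from_matrix(tool("deep",[0,0,0])[1].T@R0).as_rotvec()))
Rp=F.T@R0
np.savez("thin.npz",t=t,Rp=Rp)
o2,y2,r2=S["slim"];F2=frame(y2,r2)
U=P0+F[:,0]*.12;delta(U,R0)
G=lambda q:(np.array(o2)+F2@(t+q),F2@Rp)
P,R=G([.09,0,.003]);delta(P,R,U,R0);P2,_=G([.003,0,.003]);delta(P2,R,P,R)
E
```

```text
tcp in seat-pack [ 0.06482    -0.000485    0.00772684] rot err deg [ 0.28592894 -0.09769826  0.07313297]
[-0.0004, -0.0012, -0.24] [0.0, 0.0, 0.0] rows 2.4
[-0.1645, 0.3799, -0.2124] [0.0002, 0.0663, 0.0937] rows 4.7
[0.0003, 0.0009, 0.174] [0.0, 0.0, 0.0] rows 1.7
```

Call:
play_rows --pt "0 0 -0.02 0 0 0 1" --pt "0 0 -0.05 0 0 0 1" --pt "0 0 -0.1 0 0 0 1" --pt "0 0 -0.15 0 0 0 1" --pt "0 0 -0.2 0 0 0 1" --pt "0 0 -0.24 0 0 0 1" --pt "0 0 -0.24 0 0 0 1"

```text
clock: 4.7
position: [0.5131, -0.1099, 0.1773]
tool_rot: [-2.529, 0.0, 0.002]
force: [0.6, 0.2, -1.6]
grip_width: 0.0137
finger_force: 49.2
```

Call:
play_rows --pt "-0.02 0.04 -0.022 0 0.007 0.01 1" --pt "-0.04 0.09 -0.05 0 0.015 0.022 1" --pt "-0.065 0.15 -0.085 0 0.026 0.037 1" --pt "-0.09 0.21 -0.117 0 0.037 0.052 1" --pt "-0.115 0.27 -0.15 0 0.047 0.066 1" --pt "-0.14 0.325 -0.182 0 0.057 0.08 1" --pt "-0.158 0.365 -0.204 0 0.064 0.09 1" --pt "-0.1645 0.38 -0.212 0 0.066 0.094 1" --pt "-0.1645 0.38 -0.212 0 0.066 0.094 1" --pt "-0.1645 0.38 -0.212 0 0.066 0.094 1"

```text
clock: 5.7
position: [0.4317, -0.3227, 0.1527]
tool_rot: [-2.526, 0.004, -0.234]
force: [0.7, 1.1, -1.0]
grip_width: 0.0135
finger_force: 49.1
```

```bash
cat >> h.py <<'E'
def goal(st,g,q):
    z=np.load(g);o,y,r=S[st];F=frame(y,r);return np.array(o)+F@(z["t"]+q),F@z["Rp"]
E
python3 - <<'E'
from h import *
s=observe();print(s["clock"],s["grip_width"],s["finger_force"],s["force"].round(1))
P,R=goal("slim","thin.npz",[.09,0,.003]);delta(P,R)
P2,R=goal("slim","thin.npz",[.003,0,.003]);delta(P2,R)
c=cal("wrist");im=grab_frame("wrist")[30:330,220:500,::-1]
cv2.imwrite("pics/w3.png",cv2.resize(im,None,fx=2,fy=2))
E
```

```text
5.7 0.013532437022135479 49.14666473865509 [ 0.7  1.1 -1. ]
[-0.0007, 0.0003, -0.0033] [0.0001, 0.001, 0.0001] rows 0.0
[-0.0, 0.0011, 0.1707] [0.0001, 0.001, 0.0001] rows 1.7
```

View pics/w3.png

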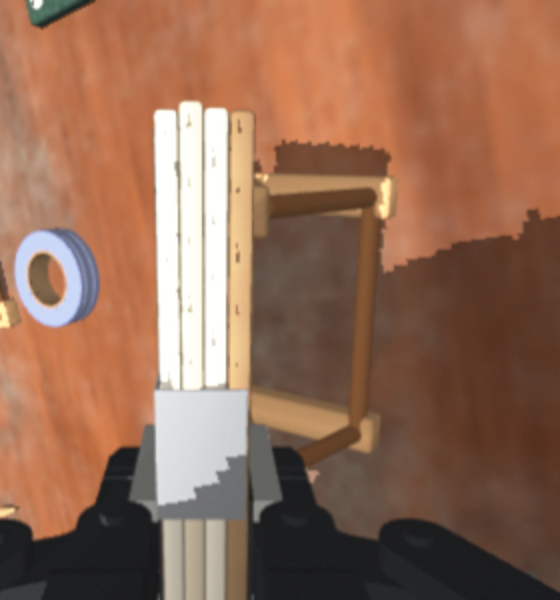

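The picture shows the thin pack gripped squarely on its band, its taper symmetric about column 204. The slim stand is directly below, so I'll lower it.

Call:
play_rows --pt "0 0.001 0.03 0 0.001 0 1" --pt "0 0.001 0.07 0 0.001 0 1" --pt "0 0.001 0.11 0 0.001 0 1" --pt "0 0.001 0.14 0 0.001 0 1" --pt "0 0.001 0.16 0 0.001 0 1" --pt "0 0.001 0.168 0 0.001 0 1" --pt "0 0.001 0.171 0 0.001 0 1" --pt "0 0.001 0.171 0 0.001 0 1"

```text
clock: 6.55
position: [0.4423, -0.2768, 0.0828]
tool_rot: [-2.527, 0.002, -0.237]
force: [0.0, -1.6, -0.5]
grip_width: 0.0136
finger_force: 49.2
```

Call:
play_rows --pt "0 0 0.002 0 0 0 1" --pt "0 0 0.004 0 0 0 1" --pt "0 0 0.004 0 0 0 1"

```text
clock: 6.85
position: [0.4424, -0.2756, 0.081]
tool_rot: [-2.527, 0.002, -0.238]
force: [0.5, -0.9, -1.2]
grip_width: 0.0135
finger_force: 49.2
```

Call:
play_rows --pt "0 0 0.002 0 0 0 1" --pt "0 0 0.003 0 0 0 1" --pt "0 0 0.003 0 0 0 1"

```text
clock: 7.15
position: [0.4426, -0.2745, 0.0796]
tool_rot: [-2.527, 0.002, -0.237]
force: [0.2, -0.0, -1.1]
grip_width: 0.0137
finger_force: 49.2
```

Call:
play_rows --pt "0 0 0.002 0 0 0 1" --pt "0 0 0.003 0 0 0 1" --pt "0 0 0.003 0 0 0 1"

```text
clock: 7.45
position: [0.4427, -0.2743, 0.0789]
tool_rot: [-2.528, 0.002, -0.238]
force: [-4.5, -3.9, 8.8]
grip_width: 0.0131
finger_force: 50.9
```

Call:
play_rows --pt "0 0.002 0 0 0 0 1" --pt "0 0.004 0 0 0 0 1" --pt "0 0.006 0 0 0 0 1" --pt "0 0.006 0 0 0 0 1"

```text
clock: 7.85
position: [0.4427, -0.2749, 0.0785]
tool_rot: [-2.524, 0.002, -0.236]
force: [-5.6, 5.1, 25.3]
grip_width: 0.0134
finger_force: 52.2
```

```bash
python3 - <<'E'
from h import *
s=observe();print(s["clock"],s["force"].round(1))
P,R=goal("slim","thin.npz",[0,0,0]);delta(P,R)
E
```

```text
7.85 [-5.6  5.1 25.3]
[0.0003, 0.0015, -0.0012] [-0.0008, -0.0003, -0.0001] rows 0.0
```

Call:
play_rows --pt "0 0 0 0 0 0 0.8" --pt "0 0 0 0 0 0 0.7" --pt "0 0 0 0 0 0 0.55" --pt "0 0 0 0 0 0 0.5" --pt "0 0 0 0 0 0 0.5"

```text
clock: 8.35
position: [0.4422, -0.2761, 0.0766]
tool_rot: [-2.527, 0.002, -0.237]
force: [0.4, -0.1, 0.1]
grip_width: 0.0427
finger_force: 0.0
```

Call:
play_rows --pt "0 0 -0.03 0 0 0 0.5" --pt "0 0 -0.08 0 0 0 0.5" --pt "0 0 -0.15 0 0 0 0.5" --pt "0 0 -0.22 0 0 0 0.5" --pt "0 0 -0.28 0 0 0 0.5" --pt "0 0 -0.28 0 0 0 0.5"

```text
clock: 8.95
position: [0.4235, -0.3577, 0.1936]
tool_rot: [-2.531, -0.001, -0.24]
force: [-0.1, -0.6, -0.0]
grip_width: 0.0427
finger_force: 0.0
```

```bash
python3 - <<'E'
from h import *
s=observe();print(s["clock"],s["force"].round(1))
c=cal("wrist");w=grab_frame("wrist");np.save("w4.npy",w);np.savez("w4c.npz",xyz=c["xyz"],R=c["R"])
t=grab_frame("top")[200:275,370:450];d=grab_frame("side")[260:370,240:370]
M=np.zeros((600,800,3),np.uint8)
for a,(r,k),f in((w[60:330,260:420],(0,0),2.2),(t,(0,360),4),(d,(310,360),2.6)):
    b=cv2.resize(a,None,fx=f,fy=f,interpolation=2);M[r:r+b.shape[0],k:k+b.shape[1]]=b[:600-r,:800-k]
cv2.imwrite("pics/m4.png",M[:,:,::-1])
o,y,r=S["slim"];F=frame(y,r)
q=np.array([[.11,.0745,.014],[.11,-.0745,.014],[.11,.0745,0],[.11,-.0745,0]])
print(((proj(c,np.array(o)+q@F.T)-[260,60])*2.2).round(0).tolist())
P,R=tool("rack",[.2,0,.017]);print(P);delta(P,R)
E
```

```text
8.95 [-0.1 -0.6 -0. ]
[[104.0, 79.0], [110.0, 510.0], [150.0, 79.0], [149.0, 510.0]]
[0.51425223 0.21871353 0.21475287]
[-0.0925, -0.9719, 0.6278] [-0.127, -0.0031, -0.0085] rows 11.6
```

View pics/m4.png

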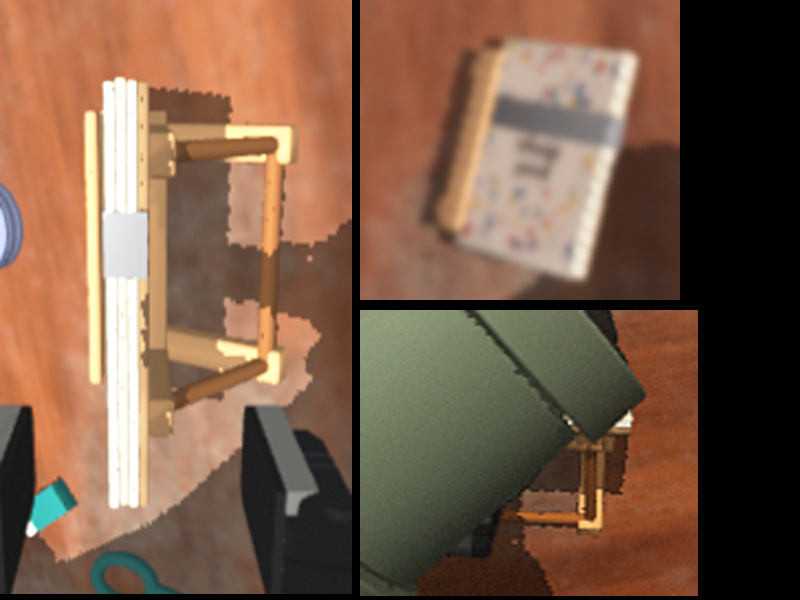

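The thin pack is seated: its corners at (103,82), (109,507) and (148,82) match the prediction within about 1 mm, and its cover faces the lip with the band in the middle. Next is the rack.

Call:
play_rows --pt "-0.004 -0.04 0.0 -0.005 0 0 0.2" --pt "-0.01 -0.1 0.03 -0.012 0 0 0.2" --pt "-0.015 -0.17 0.07 -0.02 0 -0.001 0.2" --pt "-0.022 -0.24 0.12 -0.03 0 -0.002 0.2" --pt "-0.03 -0.31 0.17 -0.04 0 -0.002 0.2" --pt "-0.036 -0.38 0.22 -0.05 0 -0.003 0.2" --pt "-0.043 -0.45 0.27 -0.06 0 -0.004 0.2" --pt "-0.05 -0.52 0.32 -0.068 0 -0.004 0.2" --pt "-0.056 -0.59 0.37 -0.077 0 -0.005 0.2" --pt "-0.063 -0.65 0.41 -0.085 0 -0.006 0.2"

```text
clock: 10.1
position: [0.4823, 0.0287, 0.2104]
tool_rot: [-2.705, -0.003, -0.225]
force: [1.0, 0.6, -0.9]
grip_width: 0.0682
finger_force: 0.0
```

```bash
python3 - <<'E'
from h import *
P,R=tool("rack",[.2,0,.017]);delta(P,R)
E
```

```text
[-0.0223, -0.3524, 0.1545] [-0.0416, -0.0025, -0.0023] rows 3.9
```

Call:
play_rows --pt "-0.004 -0.07 0.03 -0.01 0 0 0.2" --pt "-0.009 -0.14 0.06 -0.02 -0.001 -0.001 0.2" --pt "-0.013 -0.21 0.092 -0.03 -0.002 -0.001 0.2" --pt "-0.018 -0.28 0.123 -0.036 -0.002 -0.002 0.2" --pt "-0.021 -0.33 0.145 -0.04 -0.0025 -0.002 0.2" --pt "-0.022 -0.352 0.1545 -0.0416 -0.0025 -0.002 0.2" --pt "-0.022 -0.352 0.1545 -0.0416 -0.0025 -0.002 0.2" --pt "-0.022 -0.352 0.1545 -0.0416 -0.0025 -0.002 0.2"

```text
clock: 10.9
position: [0.5147, 0.2153, 0.2145]
tool_rot: [-2.793, 0.0, -0.22]
force: [-0.6, 0.5, -0.4]
grip_width: 0.0687
finger_force: 0.0
```

```bash
python3 - <<'E'
from h import *
s=observe();print(s["clock"],s["qpos"].round(2),s["force"].round(1))
c=cal("wrist");w=grab_frame("wrist");np.save("w5.npy",w);np.savez("w5c.npz",xyz=c["xyz"],R=c["R"])
o,y,r=S["rack"];F=frame(y,r)
pp=proj(c,[np.array(o)+F@np.array(q) for q in([.1,.0645,0],[.1,-.0645,0],[.1,.0645,.034],[.1,-.0645,.034],[.012,.064,.042],[.012,-.064,.042])]);print(pp.round(1).tolist())
a=w[60:330,240:420,::-1]
cv2.imwrite("pics/w5.png",cv2.resize(a,None,fx=2.2,fy=2.2,interpolation=2))
E
```

```text
10.9 [-0.12  0.38 -0.27  1.95 -0.32  0.65 -1.92] [-0.6  0.5 -0.4]
[[341.1, 112.6], [338.8, 279.5], [292.1, 112.6], [296.2, 279.5], [291.6, 110.5], [294.8, 237.1]]
```

View pics/w5.png

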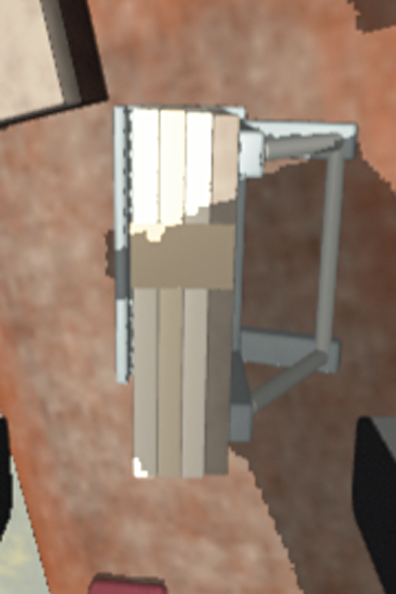

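The zoom (2.2x, offset 240,60) shows the thick pack's top: cover edge (132,110) to (135,475), back edge (240,113) to (229,475). The inner lip edge runs (127,106) to (127,382).

```bash
python3 - <<'E'
from h import *
from scipy.optimize import least_squares
c=cal("wrist");z=np.load("w5c.npz");c["xyz"]=z["xyz"];c["R"]=z["R"]
px=np.array([(132,110),(135,475),(240,113),(229,475),(127,106),(127,382)])/2.2+[240,60]
Q=np.array([[.1,.0645,.034],[.1,-.0645,.034],[.1,.0645,0],[.1,-.0645,0],[.012,.064,.042],[.012,-.064,.042]])
def f(v):
    q=Q.copy();q[:4,1]+=v[3];return proj(c,np.array([v[0],v[1],.021])+q@frame(v[2],20).T)-px
r=least_squares(lambda v:f(v).ravel(),[.5256,.2699,77,0],x_scale=[.01,.01,1,.01]);v=r.x;print(v.round(4),f(v).round(1).tolist())
S["rack"]=[(v[0],v[1],.021),v[2],20]
P,R=tool("rack",[.057,v[3],.017]);delta(P,R)
E
```

```text
[5.26900e-01 2.64500e-01 7.65759e+01 1.00000e-04] [[-0.1, -1.1], [-0.7, 1.6], [0.4, -1.7], [-0.5, 2.1], [-0.4, -1.0], [0.4, 1.2]]
[0.0015, 0.0023, 0.2851] [0.0002, 0.0021, 0.0061] rows 2.9
```

Call:
play_rows --pt "0.001 0.002 0.06 0 0.002 0.006 0.2" --pt "0.0015 0.002 0.12 0 0.002 0.006 0.2" --pt "0.0015 0.002 0.18 0 0.002 0.006 0.2" --pt "0.0015 0.002 0.23 0 0.002 0.006 0.2" --pt "0.0015 0.002 0.265 0 0.002 0.006 0.2" --pt "0.0015 0.002 0.285 0 0.002 0.006 0.2" --pt "0.0015 0.002 0.285 0 0.002 0.006 0.2" --pt "0.0015 0.002 0.285 0 0.002 0.006 0.2" --newtons 60

```text
clock: 11.75
position: [0.5272, 0.2613, 0.0817]
tool_rot: [-2.792, -0.001, -0.235]
force: [-0.4, 0.2, 0.1]
grip_width: 0.0686
finger_force: 0.0
```

Call:
play_rows --pt "0 0 0 0 0 0 0.4" --pt "0 0 0 0 0 0 0.6" --pt "0 0 0 0 0 0 0.8" --pt "0 0 0 0 0 0 1" --pt "0 0 0 0 0 0 1"

```text
clock: 12.25
position: [0.5273, 0.2617, 0.0819]
tool_rot: [-2.792, -0.002, -0.234]
force: [-2.3, -4.2, 9.2]
grip_width: 0.0334
finger_force: 59.5
```

```bash
sed -i 's/"rack":\[(.5256,.2699,.021),77.5/"rack":[(.5269,.2645,.021),76.58/' h.py; python3 - <<'E'
from h import *
s=observe();P0=s["position"];R0=Ro.from_euler("xyz",s["tool_rot"]).as_matrix()
o,y,r=S["rack"];F=frame(y,r);t=F.T@(P0-np.array(o));Rp=F.T@R0;print(t,s["force"])
np.savez("thick.npz",t=t,Rp=Rp)
U=P0+F[:,0]*.15;delta(U,R0)
P,R=goal("deep","thick.npz",[.11,0,.0035]);delta(P,R,U,R0)
E
```

```text
[0.05818987 0.0010047  0.01832227] [-2.26905512 -4.15968963  9.15136747]
[0.0005, -0.0002, -0.3] [0.0, 0.0, 0.0] rows 3.0
[0.1295, 0.5811, -0.1018] [0.1246, -0.0529, -0.1013] rows 6.0
```

Call:
play_rows --pt "0 0 -0.02 0 0 0 1" --pt "0 0 -0.05 0 0 0 1" --pt "0 0 -0.1 0 0 0 1" --pt "0 0 -0.15 0 0 0 1" --pt "0 0 -0.2 0 0 0 1" --pt "0 0 -0.25 0 0 0 1" --pt "0 0 -0.29 0 0 0 1" --pt "0 0 -0.3 0 0 0 1" --pt "0 0 -0.3 0 0 0 1"

```text
clock: 13.15
position: [0.515, 0.2116, 0.223]
tool_rot: [-2.792, -0.002, -0.234]
force: [0.1, -0.9, -2.8]
grip_width: 0.0336
finger_force: 61.2
```

Call:
play_rows --pt "0.008 0.035 -0.006 0.0075 -0.003 -0.006 1" --pt "0.018 0.08 -0.014 0.017 -0.007 -0.014 1" --pt "0.033 0.15 -0.026 0.032 -0.014 -0.026 1" --pt "0.049 0.22 -0.038 0.047 -0.02 -0.038 1" --pt "0.067 0.3 -0.052 0.064 -0.027 -0.052 1" --pt "0.085 0.38 -0.066 0.081 -0.035 -0.066 1" --pt "0.102 0.46 -0.08 0.099 -0.042 -0.08 1" --pt "0.118 0.53 -0.093 0.114 -0.048 -0.092 1" --pt "0.127 0.57 -0.1 0.122 -0.052 -0.099 1" --pt "0.1295 0.581 -0.102 0.1246 -0.053 -0.101 1"

```text
clock: 14.15
position: [0.5101, -0.0882, 0.1686]
tool_rot: [-2.529, 0.002, 0.001]
force: [0.5, 0.2, -2.5]
grip_width: 0.0332
finger_force: 61.3
```

Call:
play_rows --pt "0 0 0 0 0 0 1" --pt "0 0 0 0 0 0 1"

```text
clock: 14.35
position: [0.5105, -0.0841, 0.1705]
tool_rot: [-2.53, 0.001, 0.006]
force: [0.1, -0.1, -1.8]
grip_width: 0.0335
finger_force: 61.3
```

```bash
python3 - <<'E'
from h import *
s=observe();print(s["clock"],s["grip_width"],s["finger_force"],s["force"].round(1))
P2,R=goal("deep","thick.npz",[.008,0,.0035]);delta(P2,R)
c=cal("wrist");w=grab_frame("wrist")
P,_=goal("deep","thick.npz",[.11,0,.0035])
o,y,r=S["deep"];F=frame(y,r);R0=Ro.from_euler("xyz",s["tool_rot"]).as_matrix()
Fp=R0@np.load("thick.npz")["Rp"].T; og=s["position"]-Fp@np.load("thick.npz")["t"]
print("pack corner in seat",F.T@(og-np.array(o)))
print("pred pack px",((proj(c,[og+Fp@np.array(q) for q in([.1,.0645,0],[.1,.0645,.034])])-[220,30])*2).round().tolist())
cv2.imwrite("pics/w6.png",cv2.resize(w[30:330,220:500,::-1],None,fx=2,fy=2))
E
```

```text
14.35 0.03347846874819999 61.306822299957275 [ 0.1 -0.1 -1.8]
[0.0011, 0.0021, 0.2007] [-0.0003, 0.0011, -0.0001] rows 2.0
pack corner in seat [ 0.10834294 -0.00061379  0.00445825]
pred pack px [[325.0, 190.0], [91.0, 190.0]]
```

View pics/w6.png

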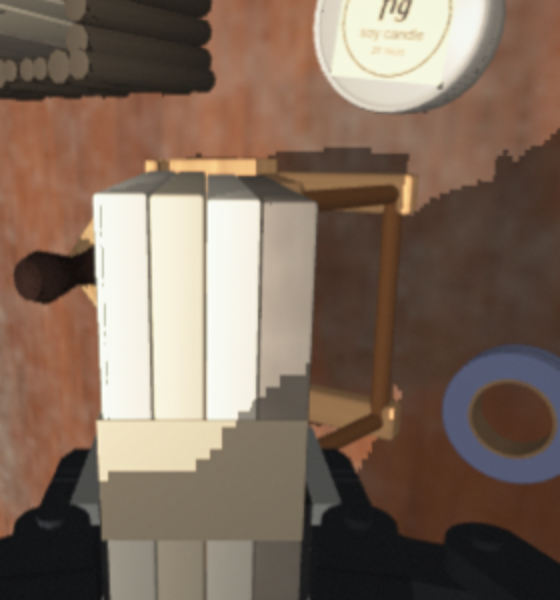

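The picture shows the thick pack gripped across its band at (95–317), above the deep stand. The stamp, candle and tape are clear, so I'll lower it.

Call:
play_rows --pt "0.001 0.002 0.03 0 0.001 0 1" --pt "0.001 0.002 0.07 0 0.001 0 1" --pt "0.001 0.002 0.11 0 0.001 0 1" --pt "0.001 0.002 0.15 0 0.001 0 1" --pt "0.001 0.002 0.18 0 0.001 0 1" --pt "0.001 0.002 0.195 0 0.001 0 1" --pt "0.001 0.002 0.2 0 0.001 0 1" --pt "0.001 0.002 0.2 0 0.001 0 1"

```text
clock: 15.2
position: [0.511, -0.0287, 0.0884]
tool_rot: [-2.53, -0.002, 0.004]
force: [0.2, 0.4, -2.5]
grip_width: 0.0333
finger_force: 61.3
```

Call:
play_rows --pt "0 0 0.003 0 0 0 1" --pt "0 0 0.005 0 0 0 1" --pt "0 0 0.005 0 0 0 1"

```text
clock: 15.5
position: [0.511, -0.0277, 0.0863]
tool_rot: [-2.53, -0.002, 0.003]
force: [0.4, 0.6, -1.8]
grip_width: 0.0334
finger_force: 61.3
```

Call:
play_rows --pt "0 0 0.003 0 0 0 1" --pt "0 0 0.005 0 0 0 1" --pt "0 0 0.005 0 0 0 1"

```text
clock: 15.8
position: [0.5108, -0.0259, 0.084]
tool_rot: [-2.53, -0.002, 0.003]
force: [0.5, 0.8, -2.2]
grip_width: 0.0338
finger_force: 61.3
```

Call:
play_rows --pt "0 0 0.002 0 0 0 1" --pt "0 0 0.003 0 0 0 1" --pt "0 0 0.003 0 0 0 1"

```text
clock: 16.1
position: [0.5109, -0.0251, 0.0828]
tool_rot: [-2.53, -0.002, 0.003]
force: [-0.4, 0.2, -2.4]
grip_width: 0.0336
finger_force: 61.3
```

Call:
play_rows --pt "0 0 0.002 0 0 0 1" --pt "0 0 0.003 0 0 0 1" --pt "0 0 0.003 0 0 0 1"

```text
clock: 16.4
position: [0.5113, -0.0247, 0.082]
tool_rot: [-2.53, -0.002, 0.003]
force: [0.0, -6.1, 7.1]
grip_width: 0.0333
finger_force: 62.7
```

```bash
python3 - <<'E'
from h import *
s=observe();print(s["clock"],s["force"].round(1),s["moment"].round(2))
P,R=goal("deep","thick.npz",[0,0,0]);delta(P,R)
E
```

```text
16.4 [ 0.  -6.1  7.1] [-0.42  0.45  0.25]
[-0.0012, 0.0046, 0.0037] [0.0001, -0.0009, -0.0005] rows 0.1
```

Call:
play_rows --pt "-0.001 0.002 0 0 0 0 1" --pt "-0.001 0.004 0 0 0 0 1" --pt "-0.001 0.006 0 0 0 0 1" --pt "-0.001 0.006 0 0 0 0 1"

```text
clock: 16.8
position: [0.511, -0.0268, 0.0805]
tool_rot: [-2.53, -0.003, 0.003]
force: [1.8, -3.4, 10.8]
grip_width: 0.0332
finger_force: 62.9
```

Call:
play_rows --pt "0 0.002 0 0 0 0 1" --pt "0 0.004 0 0 0 0 1" --pt "0 0.004 0 0 0 0 1"

```text
clock: 17.1
position: [0.5109, -0.027, 0.0804]
tool_rot: [-2.528, -0.003, 0.004]
force: [-2.2, 1.5, 24.7]
grip_width: 0.0331
finger_force: 63.9
```

Contact with the back. Release and retreat.

Call:
play_rows --pt "0 0 0 0 0 0 0.55" --pt "0 0 0 0 0 0 0.45" --pt "0 0 0 0 0 0 0.3" --pt "0 0 0 0 0 0 0.25" --pt "0 0 0 0 0 0 0.25"

```text
clock: 17.6
position: [0.5103, -0.0284, 0.0787]
tool_rot: [-2.53, -0.002, 0.003]
force: [-0.7, -0.6, 0.5]
grip_width: 0.0643
finger_force: 0.0
```

Call:
play_rows --pt "0 0 -0.03 0 0 0 0.25" --pt "0 0 -0.08 0 0 0 0.25" --pt "0 0 -0.15 0 0 0 0.25" --pt "0 0 -0.22 0 0 0 0.25" --pt "0 0 -0.28 0 0 0 0.25" --pt "0 0 -0.28 0 0 0 0.25"

```text
clock: 18.2
position: [0.5116, -0.1116, 0.1958]
tool_rot: [-2.533, -0.005, 0.0]
force: [0.5, 0.6, -0.5]
grip_width: 0.0637
finger_force: 0.0
```

```bash
python3 - <<'E'
from h import *
s=observe();print(s["clock"],s["force"].round(1))
c=cal("wrist");w=grab_frame("wrist");t=grab_frame("top")[150:270,190:440]
o,y,r=S["deep"];F=frame(y,r)
q=np.array([[.1,.0645,.034],[.1,-.0645,.034],[.1,.0645,0],[.1,-.0645,0],[.012,.064,.042],[.012,-.064,.042]])
print(((proj(c,np.array(o)+q@F.T)-[240,60])*2).round(0).tolist())
M=np.zeros((540,800,3),np.uint8);b=cv2.resize(w[60:330,240:400],None,fx=2,fy=2,interpolation=2);M[:,:320]=b
M[:230,320:800]=cv2.resize(t,(480,230),interpolation=2)
d=cv2.resize(grab_frame("side")[150:350,240:400],None,fx=1.5,fy=1.5);M[235:535,330:570]=d
cv2.imwrite("pics/m7.png",M[:,:,::-1])
E
```

```text
18.2 [ 0.5  0.6 -0.5]
[[107.0, 107.0], [114.0, 438.0], [204.0, 107.0], [199.0, 438.0], [105.0, 104.0], [111.0, 355.0]]
```

View pics/m7.png

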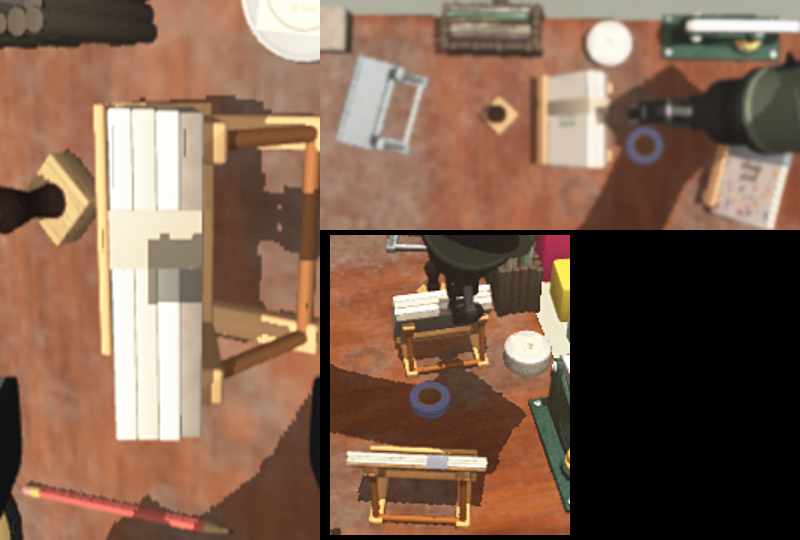

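Both packs are seated. The thick pack's corners at (108,108), (115,440) and (202,111) match the prediction within 1–2 mm. The stamp, candle and tape have not moved, and the gripper is clear.

```bash
python3 -c "
from workcell import *
print(job_done())"
```

```text
the job is handed in; nothing more can be done
None
```

The changeover is done and handed in at about 18 s of the 59 s limit: the thin pack is on the slim stand and the thick pack on the deep stand, both seated within about 2 mm of centre in the last pictures, with the candle tin, stamp and tape left where they stood.

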